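# Click on the inspection torch and snap it into the bottle light stand

## Robot

A 6-joint arm with a two-finger parallel gripper is mounted at the origin on the work surface. World frame = base frame: x ahead of the robot, y to its left, z up, the work surface at z = 0. Lengths are in m, angles in rad, forces in N, time in s.
With the tool pointing down it reaches from about 0.3 to 1 m from the base axis. Payload 5.1 kg.
Tool frame: the origin (TCP) lies midway between the tips of the shut fingers; the grasp point (between the pads) lies 19 mm behind it (ctrl.grip_point_offset is the distance from the TCP to the grasp point, in m); z points along the fingers, y is the line along which they close (so a half turn about z gives the same grasp; the last joint's range is limited). The gripper opens to 95 mm and grips with 3 to 60 N. Pads are 20 mm wide; open, the fingers measure 119 mm over their backs; the gripper's body (75 mm by 180 mm) begins 59 mm behind the grasp point.
Start: joints at [-1.329, 0.124, 1.65, -0, 1.367, -0.083], TCP at [0.207, -0.616, 0.215] pointing down, gripper open.
Joint ranges: [-2.61, 2.61], [-1.02, 2.33], [0.03, 2.71], [-1.35, 4.49], [0.32, 2.68], [-2.91, 2.91]. Speed limits (rad/s): [2.57, 2.57, 3.14, 3.14, 3.14, 3.14].

## Interface

Orientations are given as a unit quaternion [x, y, z, w].
In Python, from bench import ctrl gives the robot as it stands.
- The arm moves only by the shell command python3 -m handwheel 'ROWS' [FORCE]. ROWS is JSON, a list of rows, each a list of 7 numbers: the shift along the world's x, y, z in cm, then the turn, a rotation vector about the world's x, y, z in rad, then the opening in per cent of the stroke, from 0 (shut) to 100 (fully open). In form: [[x, y, z, wx, wy, wz, claw], ...]. A call has 1 to 5 rows; each row is the pose to reach, as a shift and turn from the pose commanded when the call began; what a row does not reach only later rows make up. A row lasts 1/12 s, in which the tool goes at most 41.7 mm and 7.16 degrees, less where a joint would pass 70% of its speed; a pose out of reach is approached as far as the arm can. A call with a gripper value outside its range is refused whole. The fingers move at their own pace and stop on an object; FORCE is the grip in N (left out, the last holds). Time passes only in rows, so rows that repeat a pose let the fingers close. It gives the time, the measured TCP pose, the force, the opening and the grip force at its end, in the units of the state.
- ctrl.get_state(): the state, without advancing time (a new reading comes with each control period).
- ctrl.snapshot(name): name is "side" or "top"; returns the picture (400x640x3 uint8, red, green, blue); there is no depth.
- ctrl.camera_params(name): a dict with "camera_matrix" (3x3 intrinsics, pixels), "rvec" (rotation vector, rad) and "tvec" (3), from world to camera coordinates, as OpenCV has them. Camera axes: x right, y down, z forward; pixel columns grow to the right and rows downward; lengths in m; the calibration is good to about 2 mm. A picture is of the moment at which its call begins. camera_params takes no time and is no camera call.
- ctrl.job_done(): hands the job in; it is judged then, once.
The state is a dict: "time": time; "qpos": joint angles; "qvel": joint speeds; "joint_torque": joint torques, N m; "tool_pos": TCP position; "tcp_rot": TCP orientation; "ft_force": force on the tool from outside, world axes, zero at the start; "wrist_torque": the same for the moment, N m; "finger_gap": finger opening in m; "grasp_force": force on a finger pad.
Only numpy, scipy, OpenCV 4.12 (cv2) and the standard library are available. Lean on these libraries where they do the work, as an engineer would, in place of code of your own. Each camera call takes 0.05 s, during which the arm holds its last target. There are 200 camera calls.

## Task

Get the light stand ready for inspecting the sample bottle: pick the yellow torch out of its white cradle, switch it on by pushing its red tail button against the blue stop plate until the button is clicked fully in, where it stays, then press the torch down into the two roller clips of the stand, lamp towards the sample bottle, until it snaps fully home, and let go. Leave the small amber bottles standing where they are.

Things in the scene. Friction and masses are not known exactly. Their poses are not given: they have to be found in the camera images.
- torch_mid (a point): Yellow inspection torch, 0.1 to 0.2 kg, lying level in the cradle. Point on its axis, the place to grip; x runs along the torch to the lamp. Round yellow body, 26 mm diameter, from 72 mm behind the point to 60 mm ahead; black lamp head, 34 mm diameter, on to 88 mm ahead. Red tail button, 16 mm diameter: its end is 81 mm behind the point when out, 74 mm when clicked in.
- torch_lamp (a point): Centre of the torch's lamp glass, on the axis, 88 mm ahead of torch_mid; same axes.
- button (a joint): Travel of the torch's push-lock tail button, m: 0 out (off), 0.007 fully in (on). It moves at a steady push of about 7 N and stays where it has been pushed to (no spring back); fully in, it meets a hard end and the force rises: only then is the torch on.
- cradle: White cradle, fixed: base 130 x 60 mm, 6 mm thick, and two V saddles 14 mm thick, 45 mm either side of its centre, holding the torch's axis 45 mm above the table (76 mm of free length between them for the fingers). Open at the top: the torch just lifts out. Origin: centre of the underside; x as the lying torch's.
- stop_face (a point): Blue upright stop plate, fixed, rigid, 100 mm wide, 130 mm tall. Point: on its flat front face, 85 mm above the table, at the centre of a steel disc; x looks level out of the front, away from the plate; z up. Foot and rib are behind it only. Its x is within 0.5 rad of the direction in which the lamp points in the cradle, so the torch's tail goes to it with a small turn.
- seat (a point): Light stand, fixed. Point: where torch_mid comes when the torch is fully home, 55 mm above the table, midway between two clips 40 mm before and behind it; x is the way the lamp must point (to the sample bottle), z up. Pale aluminium base 240 x 90 x 8 mm, from 80 mm behind the point to 160 mm ahead. A few mm forward or back do not matter. Its x is within 0.5 rad of the torch's at the start.
- station: The light stand's base, 55 mm below seat, same axes. Each clip, 18 mm thick and 78 mm wide, has a V saddle and two sprung steel rollers (10 mm diameter, green jaws) 9 mm above the seated axis. Pressed straight down, the torch meets them 19 mm above home, needs 7 to 9 N in all, and past 9 mm snaps home. Free for the fingers: 62 mm between the clips, 47 mm below the seated axis.
- sample_mid (a point): Centre (half-way up) of the sample bottle, amber with a black cap, 25 mm diameter, 58 mm tall, standing loose on the light stand's round white stage, about 135 mm ahead of the seat. To be left alone.
- bottle_a_mid (a point): Centre (half-way up) of a small amber bottle with a paper label, 25 mm in diameter and 58 mm tall, standing loose on the table. To be left alone.
- bottle_b_mid (a point): Centre (half-way up) of a small amber bottle with a paper label, 25 mm in diameter and 58 mm tall, standing loose on the table. To be left alone.
- bottle_c_mid (a point): Centre (half-way up) of a small amber bottle with a paper label, 25 mm in diameter and 58 mm tall, standing loose on the table. To be left alone.
Not all that is in view belongs to the job. Leave any grey look-alike of the part that bears torch_mid alone.

How it is judged:
By the outcome, as a careful person would: the job done as asked, in the order asked, and still so for the second after the job is handed in, with the robot touching nothing.
It also fails if it takes over 45 s, if anything falls off the work surface, if the arm or the gripper's body presses on something with over 40 N, if the wrist force passes 120 N, or if a joint passes its speed limit or range.

## Working session

There is one attempt and no reset: what is moved stays moved. The work goes in short steps, Python scripts to look and compute and a shell command to move; the robot and the scene stay as the last step left them, time stands still between calls to the robot, and variables do not carry over. Pictures are saved under pics/ and viewed, at most 10 in all, crops included, and the job is handed in when it is done.

```bash
mkdir -p pics; ls; cat > h.py <<'E'
import numpy as np, cv2
from bench import ctrl
def cam(n):
    p=ctrl.camera_params(n); R=cv2.Rodrigues(np.array(p["rvec"],float))[0]
    return np.array(p["camera_matrix"],float),R,np.array(p["tvec"],float).ravel()
def ray(n,uv):
    K,R,t=cam(n); d=R.T@np.linalg.inv(K)@np.array([uv[0],uv[1],1.]); return -R.T@t,d/np.linalg.norm(d)
def onz(n,uv,z):
    o,d=ray(n,uv); return o+d*(z-o[2])/d[2]
def two(a,b):
    (o,d),(p,e)=ray("top",a),ray("side",b)
    s=np.linalg.lstsq(np.c_[d,-e],p-o,rcond=None)[0]; x,y=o+s[0]*d,p+s[1]*e
    return (x+y)/2,np.linalg.norm(x-y)
def proj(n,X):
    K,R,t=cam(n); c=K@(R@np.array(X)+t); return c[:2]/c[2]
E
python3 - <<'E'
from h import *
for n in("top","side"):
    im=ctrl.snapshot(n); cv2.imwrite(f"pics/{n}0.png",im[:,:,::-1]); o,_=ray(n,(320,200)); print(n,o.round(3),onz(n,(320,200),0).round(3),cam(n)[0][0,0])
s=ctrl.get_state(); print(s)
E
```

```text
pics
top [0.422 0.057 1.143] [0.464 0.048 0.   ] 442.32766190203785
side [ 0.38  -0.709  0.644] [0.485 0.163 0.   ] 365.39051053616305
{'time': 0.1, 'qpos': array([-1.32860820e+00,  1.24449362e-01,  1.65152640e+00, -4.00878559e-05,
        1.36752141e+00, -8.25754469e-02]), 'qvel': array([ 1.57082184e-03, -2.66930630e-03, -3.57824737e-03,  1.23099555e-03,
       -8.22092395e-05,  1.61766566e-03]), 'joint_torque': array([ 3.13308065e-04, -4.18882477e+01, -3.61096430e+01,  7.77511206e-02,
        4.61873040e-02, -7.28409486e-05]), 'tool_pos': array([ 0.20724102, -0.61546022,  0.21351038]), 'tcp_rot': array([ 9.86843916e-01,  1.61673057e-01, -9.54807340e-05, -9.47665488e-04]), 'ft_force': array([-0.63408044, -0.5707535 ,  0.55368137]), 'wrist_torque': array([ 0.01613992,  0.00358739, -0.02750021]), 'grasp_force': 0.0, 'finger_gap': 0.09477100124909173}
```

View pics/top0.png

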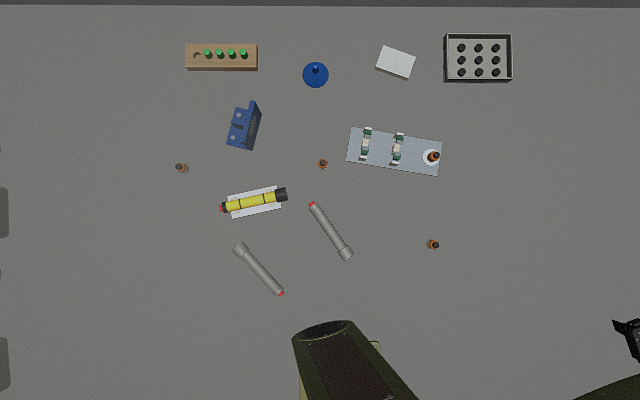

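View pics/side0.png

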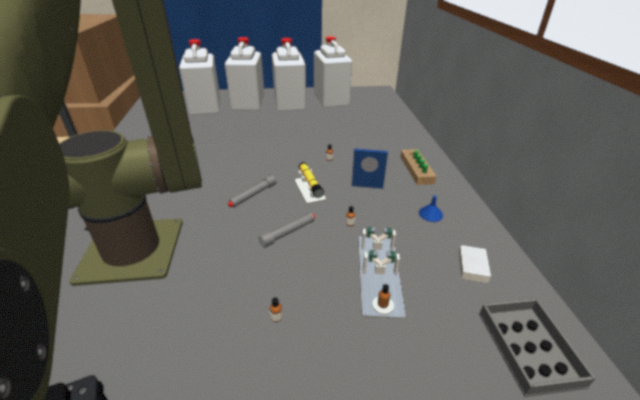

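Top view: the yellow torch with red tail is at (254,202) in the white cradle, with its lamp at (281,195). Two grey look-alikes are at (330,232) and (260,270). Only the yellow one in the cradle fits the description. The blue plate is at (244,125), its face to the right. The stand is at (395,150) with the sample at (432,156), and loose bottles are at (181,168), (323,164) and (433,244). The side view agrees, with the plate's disc at (370,164).

```bash
cat > m.py <<'E'
from h import *
T=cv2.imread("pics/top0.png"); S=cv2.imread("pics/side0.png")
cv2.imwrite("pics/crop.png",cv2.resize(T[95:225,170:450],None,fx=2.85,fy=2.85,interpolation=cv2.INTER_CUBIC))
cv2.imwrite("pics/crops.png",cv2.resize(S[140:320,260:420],None,fx=3.3,fy=3.3,interpolation=cv2.INTER_CUBIC))
def blobs(im,lo,hi,mn=15):
    m=cv2.inRange(cv2.cvtColor(im,cv2.COLOR_BGR2HSV),np.array(lo),np.array(hi))
    n,l,st,c=cv2.connectedComponentsWithStats(m)
    return [(c[i].round(1),st[i,4],(l==i)) for i in range(1,n) if st[i,4]>=mn]
for nm,lo,hi in(("yel",(20,120,80),(35,255,255)),("blue",(100,120,30),(125,255,255)),("red",(0,150,80),(6,255,255)),("amber",(7,140,60),(18,255,255)),("green",(40,60,20),(95,255,255)),("base",(95,15,120),(125,90,255))):
    for n,im in(("top",T),("side",S)):
        print(nm,n,[(tuple(c),a) for c,a,_ in blobs(im,lo,hi) if c[1]>90])
for x in("top",): 
    for uv in((0,0),(640,0),(640,400),(320,400)): print(uv,onz(x,uv,0).round(3))
E
python3 m.py
```

```text
yel top [((np.float64(250.2), np.float64(201.2)), np.int32(476))]
yel side [((np.float64(308.1), np.float64(174.7)), np.int32(190))]
blue top [((np.float64(240.5), np.float64(125.3)), np.int32(530))]
blue side [((np.float64(368.8), np.float64(168.6)), np.int32(859)), ((np.float64(431.1), np.float64(211.9)), np.int32(323))]
red top [((np.float64(311.4), np.float64(203.2)), np.int32(17)), ((np.float64(220.4), np.float64(207.5)), np.int32(15))]
red side [((np.float64(230.4), np.float64(203.6)), np.int32(15))]
amber top [((np.float64(432.4), np.float64(156.3)), np.int32(39)), ((np.float64(322.0), np.float64(163.7)), np.int32(41)), ((np.float64(431.8), np.float64(243.7)), np.int32(42))]
amber side [((np.float64(329.3), np.float64(150.7)), np.int32(15)), ((np.float64(350.3), np.float64(214.3)), np.int32(32)), ((np.float64(383.5), np.float64(298.2)), np.int32(113)), ((np.float64(275.5), np.float64(308.3)), np.int32(69))]
green top [((np.float64(367.2), np.float64(132.3)), np.int32(27)), ((np.float64(399.1), np.float64(137.8)), np.int32(29)), ((np.float64(364.1), np.float64(152.0)), np.int32
[... 257 characters left out ...]
371.2), np.float64(254.6)), np.int32(26)), ((np.float64(392.7), np.float64(255.4)), np.int32(25))]
base top [((np.float64(393.1), np.float64(150.8)), np.int32(2465)), ((np.float64(248.7), np.float64(195.0)), np.int32(57)), ((np.float64(253.1), np.float64(207.0)), np.int32(44))]
base side [((np.float64(371.4), np.float64(148.9)), np.int32(53)), ((np.float64(440.2), np.float64(213.8)), np.int32(32)), ((np.float64(364.6), np.float64(248.7)), np.int32(195)), ((np.float64(383.8), np.float64(249.2)), np.int32(186)), ((np.float64(380.9), np.float64(289.6)), np.int32(1426))]
(0, 0) [0.985 0.877 0.   ]
(640, 0) [ 0.995 -0.805  0.   ]
(640, 400) [-0.053 -0.775  0.   ]
(320, 400) [-0.045  0.049  0.   ]
```

View pics/crop.png

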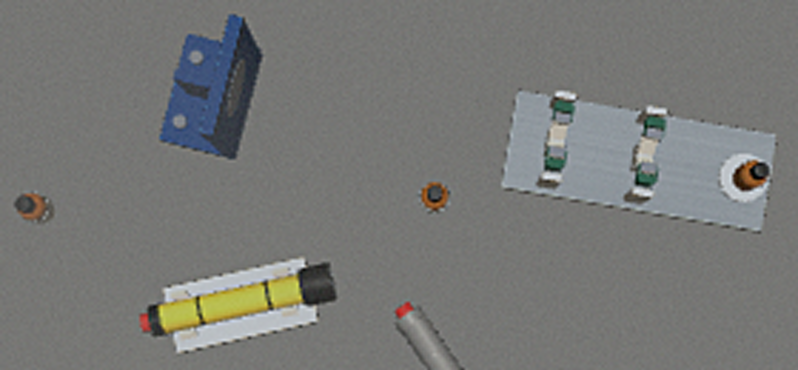

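View pics/crops.png

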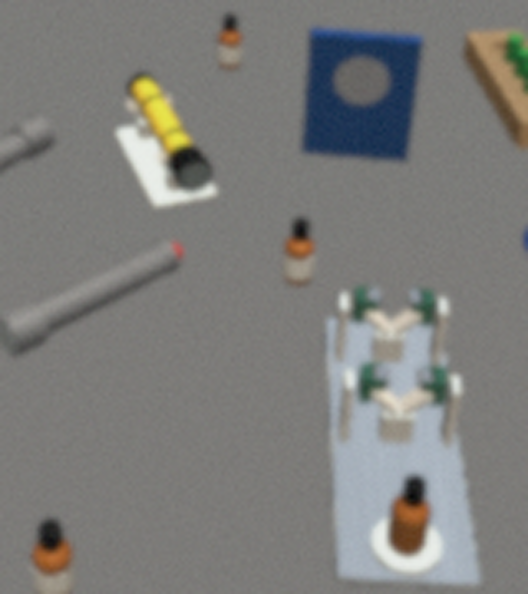

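The crops show one yellow torch, red tail at crop (146,322) and lamp at (318,284), so that is the target. The plate's face and steel disc, four green jaws and both V saddles are clear.

```bash
cat > m2.py <<'E'
from m import *
ct=lambda u,v:(170+u/2.85,95+v/2.85); cs=lambda u,v:(260+u/3.3,140+v/3.3)
print("----")
b=max(blobs(T,(20,120,80),(35,255,255)),key=lambda b:b[1])[2]
ys,xs=np.nonzero(b); P=np.array([onz("top",(x,y),.045) for x,y in zip(xs,ys)]); c=P.mean(0); d=np.linalg.svd(P-c)[2][0]; d*=-np.sign(d[1]); 
print("torch yellow c",c.round(4),"yaw",np.arctan2(d[1],d[0]))
for nm,uv in(("tail",(140,323)),("lampfront",(335,281))):
    p=onz("top",ct(*uv),.045); print(nm,p.round(4),"along",((p-c)@d).round(4))
print("cradle corners",[onz("top",ct(*u),.006).round(4) for u in((163,290),(304,258),(317,320),(178,352))])
print("side lamp glass/tri",two(ct(333,283),cs(194,174)))
print("disc",two(ct(237,83),cs(362,80)))
for n,f,L in(("bot top",ct,((262,53),(235,158))),):
    print(n,[onz("top",f(*u),0).round(4) for u in L])
print("topedge top",[onz("top",ct(*u),.13).round(4) for u in((244,17),(212,151))])
print("side bot",[onz("side",cs(*u),0).round(4) for u in((304,152),(406,158))])
print("side top",[onz("side",cs(*u),.13).round(4) for u in((311,35),(420,40))])
tp=[(367.2,132.3),(364.1,152.0),(399.1,137.8),(396.0,157.1)]; sd=[(388.9,231.8),(369,230.8),(392.7,255.4),(371.2,254.6)]
J=[two(a,b) for a,b in zip(tp,sd)]
for j in J: print("jaw",j[0].round(4),j[1].round(4))
J=np.array([j[0] for j in J]); x=J[2:].mean(0)-J[:2].mean(0); w=J[1]-J[0]+J[3]-J[2]
print("seat",J.mean(0).round(4),"yaw",np.arctan2(x[1],x[0]),np.arctan2(w[0],-w[1]),np.linalg.norm(x))
tb=[onz("top",u,.064) for u in tp];print("seat by top z=.064",np.mean(tb,0).round(4), np.linalg.norm(tb[0]-tb[1]))
B=[onz("top",ct(*u),.008) for u in((517,90),(776,134),(763,232),(502,188))]
B=np.array(B);print("base",B.round(4)); e=B[1]+B[2]-B[0]-B[3];e/=np.linalg.norm(e);print("yaw",np.arctan2(e[1],e[0]),"seat from base",(B.mean(0)-.04*e).round(4))
for nm,t,s in(("a",(34,203),(230,40)),("b",(434,194),(300,250)),("s",(751,175),(410,520))): print(nm,two(ct(*t),cs(*s)))
print("c",onz("top",(432.3,244),.04))
E
python3 m2.py | sed '1,/----/d'
```

```text
torch yellow c [0.4595 0.2211 0.045 ] yaw -1.355279904784131
tail [0.4421 0.2977 0.045 ] along -0.0785
lampfront [0.4783 0.1288 0.045 ] along 0.0942
cradle corners [array([0.4725, 0.2858, 0.006 ]), array([0.5011, 0.1593, 0.006 ]), array([0.4451, 0.1475, 0.006 ]), array([0.4167, 0.2721, 0.006 ])]
side lamp glass/tri (array([0.47683941, 0.13012915, 0.0499524 ]), np.float64(0.0011223525858849804))
disc (array([0.64092342, 0.20851422, 0.08780788]), np.float64(0.0037910633875696113))
bot top [array([0.6888, 0.1982, 0.    ]), array([0.5926, 0.2225, 0.    ])]
topedge top [array([0.6877, 0.1967, 0.13  ]), array([0.5789, 0.2221, 0.13  ])]
side bot [array([0.5942, 0.2263, 0.    ]), array([0.6891, 0.2065, 0.    ])]
side top [array([0.5915, 0.2199, 0.13  ]), array([0.6862, 0.2017, 0.13  ])]
jaw [ 0.6267 -0.0679  0.0628] 0.0027
jaw [ 0.5786 -0.0601  0.0635] 0.0012
jaw [ 0.6135 -0.1466  0.0628] 0.0019
jaw [ 0.566  -0.1387  0.0626] 0.0015
seat [ 0.5962 -0.1033  0.0629] yaw -1.733495681435832 -1.7344722221592686 0.07970469144955733
seat by top z=.064 [ 0.5969 -0.1033  0.064 ] 0.04929818210727844
base [[ 0.6534 -0.0337  0.008 ]
 [ 0.6133 -0.2693  0.008 ]
 [ 0.5239 -0.2564  0.008 ]
 [ 0.5641 -0.0197  0.008 ]]
yaw -1.7391545734123568 seat from base [ 0.5954 -0.1053  0.008 ]
a (array([0.54652334, 0.39409564, 0.03214183]), np.float64(0.003130788945137978))
b (array([0.55526286, 0.04226496, 0.03033568]), np.float64(0.0015110549233804693))
s (array([ 0.57188888, -0.23827797,  0.03717496]), np.float64(2.0044386655673713e-05))
c [ 0.35183442 -0.23194254  0.04      ]
```

```bash

python3 -m handwheel '[[10,18,1,0,0,0.5,100],[10,18,1,0,0,0.5,100],[10,18,1,0,0,0.5,100],[10,18,1,0,0,0.5,100],[10,18,1,0,0,0.5,100]]' 40
python3 -m handwheel '[[10,18,0,0,0,0.5,100],[10,18,0,0,0,0.5,100],[10,18,0,0,0,0.5,100],[10,18,0,0,0,0.5,100],[10,18,0,0,0,0.5,100]]'
python3 -m handwheel '[[2,20,0,0,0,0.46,100],[2,20,0,0,0,0.46,100],[2,20,0,0,0,0.46,100],[2,20,0,0,0,0.46,100],[2,20,0,0,0,0.46,100]]'
cat > st.py <<'E'
from h import *
from scipy.spatial.transform import Rotation as Ro
s=ctrl.get_state(); R=Ro.from_quat(s["tcp_rot"]).as_matrix()
p=s["tool_pos"]; g=p-R[:,2]*ctrl.grip_point_offset
print("t",round(s["time"],2),"grip",g.round(4),"yaw",np.arctan2(R[1,0],R[0,0]).round(4),"z",R[:,2].round(3),"F",s["ft_force"].round(1),"gap",round(s["finger_gap"],4),"gf",round(s["grasp_force"],1),"q",s["qpos"].round(2))
for nm,t,y in(("torch",(.460,.217,.045),1.786),("stop",(.640-.2136*.1,.211-.977*.1,.085),1.356),("seat",(.596,-.104,.055),1.406)):
    print(nm,"cm",((np.array(t)-g)*100).round(2),"turn",round(y-np.arctan2(R[1,0],R[0,0]),4))
E
python3 st.py
```

```text
time: 0.52
tool_pos: [0.3078, -0.4338, 0.224]
tcp_rot: [0.915, 0.403, 0.0, -0.001]
ft_force: [1.1, -0.5, 0.4]
finger_gap: 0.0953
grasp_force: 0.0
time: 0.93
tool_pos: [0.4077, -0.2538, 0.2243]
tcp_rot: [0.787, 0.617, 0.0, -0.0]
ft_force: [0.7, -0.7, -0.4]
finger_gap: 0.0951
grasp_force: 0.0
time: 1.35
tool_pos: [0.4268, -0.0535, 0.2243]
tcp_rot: [0.626, 0.78, 0.0, -0.0]
ft_force: [-0.2, -1.0, 0.9]
finger_gap: 0.0954
grasp_force: 0.0
t 1.35 grip [ 0.4268 -0.0535  0.2431] yaw 1.7885 z [-0.  0. -1.] F [-0.2 -1.   0.9] gap 0.0954 gf 0.0 q [-0.25 -0.4   2.1   0.    1.44 -0.47]
torch cm [  3.32  27.05 -19.81] turn -0.0025
stop cm [ 19.18  16.68 -15.81] turn -0.4325
seat cm [ 16.92  -5.05 -18.81] turn -0.3825
```

```bash

python3 -m handwheel '[[2,20,0,0,0,0,100],[2,20,0,0,0,0,100],[2,20,0,0,0,0,100],[2,20,0,0,0,0,100],[2,20,0,0,0,0,100]]' >/dev/null
python3 -m handwheel '[[1.3,7,-4,0,0,0,100],[1.3,7,-7,0,0,0,100],[1.3,7,-11,0,0,0,100],[1.3,7,-14,0,0,0,100],[1.3,7,-14,0,0,0,100]]' >/dev/null
python3 -m handwheel '[[0,0,-2,0,0,0,100],[0,0,-4,0,0,0,100],[0,0,-5.8,0,0,0,100],[0,0,-5.8,0,0,0,100],[0,0,-5.8,0,0,0,100]]'
python3 st.py
python3 - <<'E'
from h import *
im=ctrl.snapshot("top")[:,:,::-1]; im2=ctrl.snapshot("side")[:,:,::-1]
a=cv2.resize(im[150:250,190:320],(520,400)); b=cv2.resize(im2[130:230,260:330],(280,400))
cv2.imwrite("pics/g1.png",np.hstack([a,b]))
E
```

```text
time: 2.6
tool_pos: [0.4604, 0.2136, 0.0273]
tcp_rot: [0.628, 0.778, -0.0, -0.0]
ft_force: [-0.0, 0.1, 0.2]
finger_gap: 0.0948
grasp_force: 0.0
t 2.6 grip [0.4604 0.2136 0.0461] yaw 1.7842 z [-0.001 -0.    -1.   ] F [-0.   0.1  0.2] gap 0.0948 gf 0.0 q [ 0.33  0.01  2.11 -0.    1.02  0.12]
torch cm [-0.04  0.34 -0.11] turn 0.0018
stop cm [ 15.82 -10.03   3.89] turn -0.4282
seat cm [ 13.56 -31.76   0.89] turn -0.3782
```

View pics/g1.png

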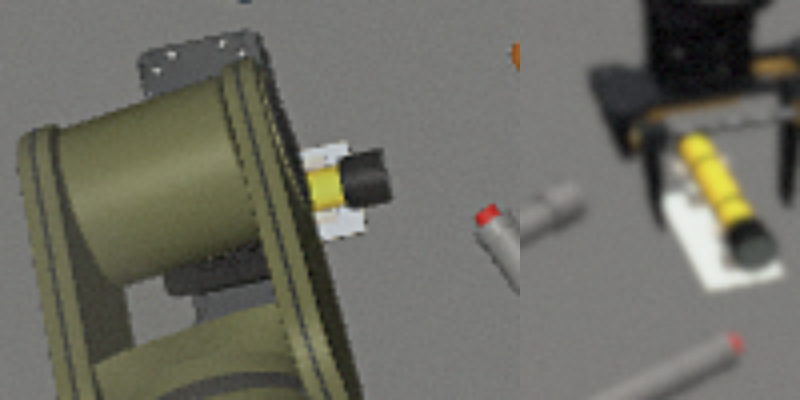

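Both fingers straddle the yellow torch, left and right of it in the side half. I'll close on it and lift.

```bash

python3 -m handwheel '[[0,0.3,-0.1,0,0,0,100],[0,0.3,-0.1,0,0,0,60],[0,0.3,-0.1,0,0,0,20],[0,0.3,-0.1,0,0,0,20],[0,0.3,-0.1,0,0,0,10]]' 50 >/dev/null
python3 -m handwheel '[[0,0,0,0,0,0,0],[0,0,0,0,0,0,0],[0,0,0,0,0,0,0],[0,0,0,0,0,0,0],[0,0,0,0,0,0,0]]'
python3 st.py
```

```text
time: 3.53
tool_pos: [0.4604, 0.2169, 0.0256]
tcp_rot: [0.628, 0.779, -0.0, -0.0]
ft_force: [0.0, -0.4, 0.4]
finger_gap: 0.0406
grasp_force: 0.0
t 3.53 grip [0.4604 0.2169 0.0444] yaw 1.7847 z [-0. -0. -1.] F [ 0.  -0.4  0.4] gap 0.0406 gf 0.0 q [ 0.33  0.01  2.11 -0.    1.02  0.12]
torch cm [-0.04  0.01  0.06] turn 0.0013
stop cm [ 15.83 -10.36   4.06] turn -0.4287
seat cm [ 13.56 -32.09   1.06] turn -0.3787
```

```bash

python3 -m handwheel '[[0,0,0,0,0,0,0],[0,0,0,0,0,0,0],[0,0,0,0,0,0,0],[0,0,0,0,0,0,0],[0,0,0,0,0,0,0]]'
python3 -m handwheel '[[0,0,0,0,0,0,0],[0,0,0.5,0,0,0,0],[0,0,2,0,0,0,0],[0,0,4,0,0,0,0],[0,0,6,0,0,0,0]]'
python3 st.py
```

```text
time: 3.95
tool_pos: [0.4593, 0.2167, 0.0254]
tcp_rot: [0.627, 0.779, -0.001, -0.001]
ft_force: [-4.7, -1.4, 4.9]
finger_gap: 0.0252
grasp_force: 50.0
time: 4.37
tool_pos: [0.4602, 0.2168, 0.0858]
tcp_rot: [0.628, 0.779, -0.0, -0.0]
ft_force: [0.2, -0.5, -1.0]
finger_gap: 0.0249
grasp_force: 50.0
t 4.37 grip [0.4602 0.2169 0.1046] yaw 1.7847 z [-0. -0. -1.] F [ 0.2 -0.5 -1. ] gap 0.0249 gf 50.0 q [ 0.33 -0.07  2.08 -0.    1.14  0.12]
torch cm [-0.02  0.01 -5.96] turn 0.0013
stop cm [ 15.84 -10.36  -1.96] turn -0.4287
seat cm [ 13.58 -32.09  -4.96] turn -0.3787
```

```bash

python3 -m handwheel '[[1,-4,0,0,0,-0.1,0],[2,-8,0,0,0,-0.2,0],[3,-11,0,0,0,-0.3,0],[4,-13.3,0,0,0,-0.4,0],[4,-13.3,0,0,0,-0.43,0]]' >/dev/null
python3 -m handwheel '[[4,0,0,0,0,0,0],[8,0,0,0,0,0,0],[11.2,0,0,0,0,0,0],[11.2,0,-1,0,0,0,0],[11.2,0,-2,0,0,0,0]]' >/dev/null
python3 -m handwheel '[[0,0,0,0,0,0,0],[0,0,0,0,0,0,0]]'
python3 st.py
python3 - <<'E'
from h import *
im=ctrl.snapshot("top")[:,:,::-1]; im2=ctrl.snapshot("side")[:,:,::-1]
cv2.imwrite("pics/t1.png",im);cv2.imwrite("pics/s1.png",im2)
a=cv2.resize(im[85:205,200:320],(480,480)); b=cv2.resize(im2[130:250,320:400],(320,480))
cv2.imwrite("pics/g2.png",np.hstack([a,b]))
E
```

```text
time: 5.37
tool_pos: [0.6102, 0.084, 0.0638]
tcp_rot: [0.779, 0.627, -0.001, -0.001]
ft_force: [0.4, -0.1, -1.8]
finger_gap: 0.0253
grasp_force: 50.0
t 5.37 grip [0.6103 0.084  0.0826] yaw 1.355 z [-0.004 -0.    -1.   ] F [ 0.4 -0.1 -1.8] gap 0.0253 gf 50.0 q [ 0.05  0.19  1.84 -0.    1.11  0.27]
torch cm [-15.03  13.3   -3.76] turn 0.431
stop cm [0.83 2.93 0.24] turn 0.001
seat cm [ -1.43 -18.8   -2.76] turn 0.051
```

View pics/g2.png

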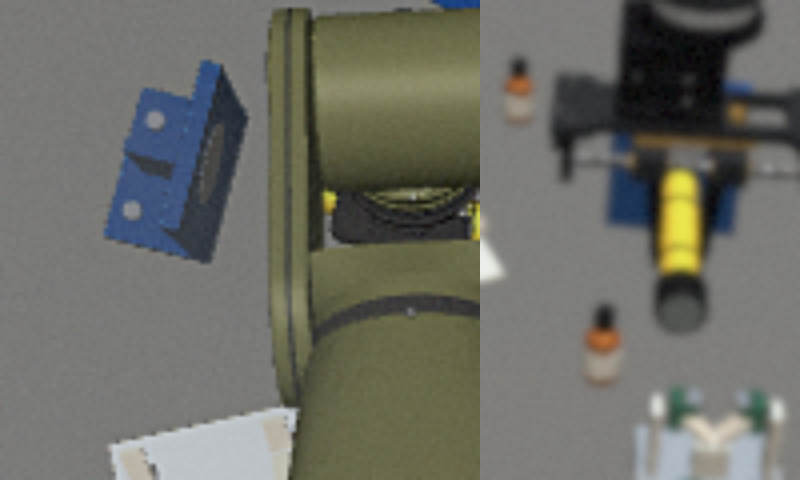

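The torch is held straight. The lamp is at (680,305) in the side half, the plate is behind it, and nothing else is touched. Approaching the plate.

```bash

python3 -m handwheel '[[0.3,1,0.2,0,0,0,0],[0.6,2,0.2,0,0,0,0],[0.9,3,0.2,0,0,0,0],[1.0,3.7,0.2,0,0,0,0],[1.0,3.7,0.2,0,0,0,0]]' | grep -E "pos|force"
python3 -m handwheel '[[0.02,0.1,0,0,0,0,0],[0.04,0.2,0,0,0,0,0],[0.06,0.3,0,0,0,0,0],[0.08,0.4,0,0,0,0,0],[0.08,0.4,0,0,0,0,0]]' | grep -E "pos|force"
python3 -m handwheel '[[0.02,0.1,0,0,0,0,0],[0.04,0.2,0,0,0,0,0],[0.06,0.3,0,0,0,0,0],[0.06,0.3,0,0,0,0,0],[0.06,0.3,0,0,0,0,0]]' | grep -E "pos|force"
python3 st.py
```

```text
tool_pos: [0.6228, 0.123, 0.0681]
ft_force: [0.5, -0.1, -1.4]
grasp_force: 50.0
tool_pos: [0.6231, 0.1248, 0.0676]
ft_force: [0.1, 0.8, -2.1]
grasp_force: 50.0
tool_pos: [0.6238, 0.128, 0.0677]
ft_force: [-0.3, -0.2, -2.0]
grasp_force: 50.0
t 6.72 grip [0.6238 0.128  0.0865] yaw 1.3549 z [-0. -0. -1.] F [-0.3 -0.2 -2. ] gap 0.0249 gf 50.0 q [ 0.12  0.22  1.8  -0.    1.12  0.33]
torch cm [-16.38   8.9   -4.15] turn 0.4311
stop cm [-0.52 -1.47 -0.15] turn 0.0011
seat cm [ -2.78 -23.2   -3.15] turn 0.0511
```

```bash

for i in 1 2 3; do python3 -m handwheel '[[0.02,0.1,0,0,0,0,0],[0.04,0.2,0,0,0,0,0],[0.04,0.2,0,0,0,0,0]]' | grep -E "pos|t_force"; done
```

```text
tool_pos: [0.6241, 0.1296, 0.0676]
ft_force: [-0.6, -2.2, -1.6]
tool_pos: [0.6242, 0.1305, 0.0674]
ft_force: [-1.3, -6.2, -1.3]
tool_pos: [0.6246, 0.1324, 0.0674]
ft_force: [-2.1, -6.2, -0.3]
```

Contact was at y≈0.130, and the force is now steady at about 6.5 N. Pressing on to the hard end.

```bash

for i in 1 2; do python3 -m handwheel '[[0.02,0.1,0,0,0,0,0],[0.04,0.2,0,0,0,0,0],[0.04,0.2,0,0,0,0,0]]' | grep -E "pos|t_force"; done
for i in 1 2; do python3 -m handwheel '[[0.02,0.1,0,0,0,0,0],[0.02,0.1,0,0,0,0,0],[0.02,0.1,0,0,0,0,0]]' | grep -E "pos|t_force"; done
```

```text
tool_pos: [0.625, 0.1344, 0.0674]
ft_force: [-1.5, -6.2, 0.0]
tool_pos: [0.6255, 0.1364, 0.0674]
ft_force: [-2.2, -6.8, -1.7]
tool_pos: [0.6254, 0.1365, 0.0673]
ft_force: [-1.4, -8.7, 1.0]
tool_pos: [0.6255, 0.1366, 0.0673]
ft_force: [-1.8, -12.2, 0.9]
```

```bash

for i in 1 2 3; do python3 -m handwheel '[[0.02,0.1,0,0,0,0,0],[0.02,0.1,0,0,0,0,0],[0.02,0.1,0,0,0,0,0]]' | grep -E "pos|t_force"; done; python3 st.py
```

```text
tool_pos: [0.6255, 0.1366, 0.0672]
ft_force: [-3.3, -15.4, 1.1]
tool_pos: [0.6254, 0.1367, 0.0671]
ft_force: [-4.3, -18.4, 0.9]
tool_pos: [0.6254, 0.1366, 0.0669]
ft_force: [-4.3, -20.5, 2.5]
t 9.22 grip [0.6255 0.1369 0.0857] yaw 1.3549 z [-0.005 -0.011 -1.   ] F [ -4.3 -20.5   2.5] gap 0.025 gf 50.0 q [ 0.14  0.24  1.78 -0.01  1.13  0.36]
torch cm [-16.55   8.01  -4.07] turn 0.4311
stop cm [-0.69 -2.36 -0.07] turn 0.0011
seat cm [ -2.95 -24.09  -3.07] turn 0.0511
```

The button is at its hard end, with 20 N and no further travel. Backing off and moving above the stand.

```bash

python3 -m handwheel '[[-0.2,-1,0,0,0,0,0],[-0.5,-2,0,0,0,0,0],[-0.7,-4,1.5,0,0,0,0],[-0.9,-6,4,0,0,0,0],[-0.9,-6,4,0,0,0,0]]' >/dev/null
python3 -m handwheel '[[-2,-4,0,0,0,0.05,0],[-2,-8,0,0,0,0.05,0],[-2,-12,0,0,0,0.05,0],[-2,-16,0,0,0,0.05,0],[-2,-18,0,0,0,0.05,0]]' >/dev/null
python3 -m handwheel '[[0,0,0,0,0,0,0],[0,0,0,0,0,0,0],[0,0,0,0,0,0,0]]' >/dev/null
python3 st.py
python3 - <<'E'
from h import *
im=ctrl.snapshot("top")[:,:,::-1]; im2=ctrl.snapshot("side")[:,:,::-1]
cv2.imwrite("pics/t2.png",im);cv2.imwrite("pics/s2.png",im2)
a=cv2.resize(im[100:200,330:450],(480,400)); b=cv2.resize(im2[180:320,340:430],(315,490))[:400]
cv2.imwrite("pics/g3.png",cv2.resize(im2[170:320,310:440],(650,590),interpolation=cv2.INTER_CUBIC))
E
```

```text
t 10.3 grip [ 0.5978 -0.096   0.1261] yaw 1.4051 z [-0.     0.001 -1.   ] F [ 0.4 -0.3 -1.9] gap 0.0253 gf 50.0 q [-0.25  0.12  1.85  0.    1.18 -0.08]
torch cm [-13.78  31.3   -8.11] turn 0.3809
stop cm [ 2.09 20.93 -4.11] turn -0.0491
seat cm [-0.18 -0.8  -7.11] turn 0.0009
```

View pics/g3.png

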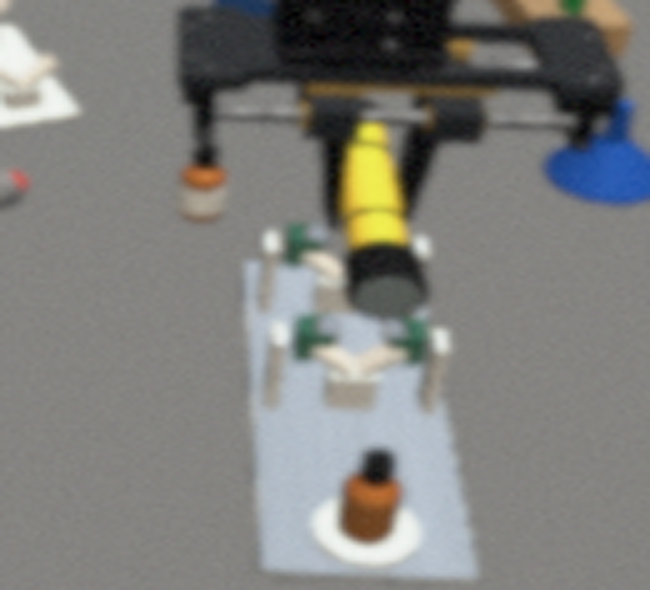

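The torch is held above the clips, with the lamp towards the sample; the glass centre is at crop (388,293), about (387.6,244.5) in the picture. I'll check that against the expected position.

```bash
python3 - <<'E'
from h import *
g=np.array([.5978,-.096,.1261]); d=np.array([np.cos(1.4051-np.pi),np.sin(1.4051-np.pi),0])
for o in(.084,.088,.092): print(o,proj("side",g+o*d))
S=cv2.imread("pics/s2.png"); m=cv2.inRange(cv2.cvtColor(S,cv2.COLOR_BGR2HSV),(20,120,80),(35,255,255)); m[:200,:370]=0
ys,xs=np.nonzero(m); q=np.c_[xs,ys]; c=q.mean(0); v=np.linalg.svd(q-c,full_matrices=False)[2][0]; v*=np.sign(v[1]); a,b=proj("side",g+.0*d),proj("side",g+.06*d); print("yellow c",c,"dir",v,"exp dir",(b-a)/np.linalg.norm(b-a),"exp px at same row",a+(b-a)*(c[1]-a[1])/(b[1]-a[1]))
E
```

```text
0.084 [387.30543625 245.49270094]
0.088 [387.49854499 246.84695099]
0.092 [387.69335088 248.21310301]
yellow c [383.88760807 217.50432277] dir [0.04275471 0.9990856 ] exp dir [0.14116663 0.98998585] exp px at same row [383.31444481 217.50432277]
```

```bash

python3 -m handwheel '[[-0.2,-0.8,-1,0,0,0,0],[-0.2,-0.8,-2.5,0,0,0,0],[-0.2,-0.8,-4,0,0,0,0],[-0.2,-0.8,-4.5,0,0,0,0],[-0.2,-0.8,-4.5,0,0,0,0]]' |grep -E "pos|t_force"
python3 -m handwheel '[[0,0,-0.2,0,0,0,0],[0,0,-0.4,0,0,0,0],[0,0,-0.6,0,0,0,0],[0,0,-0.8,0,0,0,0],[0,0,-0.8,0,0,0,0]]' |grep -E "pos|t_force"
python3 -m handwheel '[[0,0,-0.2,0,0,0,0],[0,0,-0.4,0,0,0,0],[0,0,-0.4,0,0,0,0]]' |grep -E "pos|t_force"
python3 st.py
```

```text
tool_pos: [0.594, -0.1042, 0.06]
ft_force: [-0.1, 0.1, -2.0]
tool_pos: [0.5958, -0.105, 0.055]
ft_force: [-1.2, 0.9, 0.3]
tool_pos: [0.5966, -0.1052, 0.0523]
ft_force: [-2.8, 0.8, 6.5]
t 11.48 grip [ 0.5966 -0.1052  0.0711] yaw 1.4048 z [ 0.002 -0.    -1.   ] F [-2.8  0.8  6.5] gap 0.025 gf 50.0 q [-0.26  0.18  1.88  0.    1.08 -0.1 ]
torch cm [-13.66  32.22  -2.61] turn 0.3812
stop cm [ 2.2  21.85  1.39] turn -0.0488
seat cm [-0.06  0.12 -1.61] turn 0.0012
```

```bash

for i in 1 2 3; do python3 -m handwheel '[[-0.02,0,-0.1,0,0,0,0],[-0.04,0,-0.2,0,0,0,0],[-0.04,0,-0.3,0,0,0,0],[-0.04,0,-0.3,0,0,0,0]]' |grep -E "pos|t_force";done
python3 st.py
```

```text
tool_pos: [0.5965, -0.1051, 0.0496]
ft_force: [-1.7, 1.2, 6.2]
tool_pos: [0.5956, -0.105, 0.0451]
ft_force: [0.4, 0.9, 1.0]
tool_pos: [0.5944, -0.1048, 0.0405]
ft_force: [3.4, 0.6, -5.0]
t 12.48 grip [ 0.5944 -0.1048  0.0593] yaw 1.4047 z [-0.  0. -1.] F [ 3.4  0.6 -5. ] gap 0.0251 gf 50.0 q [-0.26  0.19  1.89  0.    1.06 -0.1 ]
torch cm [-13.44  32.18  -1.43] turn 0.3813
stop cm [ 2.42 21.81  2.57] turn -0.0487
seat cm [ 0.16  0.08 -0.43] turn 0.0013
```

```bash

python3 -m handwheel '[[0.1,0,-0.1,0,0,0,0],[0.1,0,-0.2,0,0,0,0],[0.1,0,-0.3,0,0,0,0],[0.1,0,-0.3,0,0,0,0]]' |grep -E "pos|t_force"
for i in 1 2 3; do python3 -m handwheel '[[0,0,-0.1,0,0,0,0],[0,0,-0.15,0,0,0,0],[0,0,-0.15,0,0,0,0]]' |grep -E "pos|t_force";done
python3 st.py
```

```text
tool_pos: [0.5947, -0.1049, 0.0372]
ft_force: [3.5, 0.2, -8.5]
tool_pos: [0.595, -0.1049, 0.0365]
ft_force: [2.5, 0.7, -10.2]
tool_pos: [0.5955, -0.1049, 0.0358]
ft_force: [0.5, 2.0, -6.2]
tool_pos: [0.5957, -0.105, 0.0355]
ft_force: [-4.8, 2.9, 5.3]
t 13.57 grip [ 0.5957 -0.105   0.0543] yaw 1.4046 z [-0.  0. -1.] F [-4.8  2.9  5.3] gap 0.0251 gf 50.0 q [-0.26  0.2   1.89  0.    1.06 -0.1 ]
torch cm [-13.57  32.2   -0.93] turn 0.3814
stop cm [ 2.3  21.83  3.07] turn -0.0486
seat cm [0.03 0.1  0.07] turn 0.0014
```

```bash

python3 -m handwheel '[[-0.05,0,-0.1,0,0,0,0],[-0.05,0,-0.2,0,0,0,0],[-0.05,0,-0.2,0,0,0,0]]' |grep -E "pos|t_force"
python3 -m handwheel '[[0.05,0,0.1,0,0,0,70],[0.05,0,0.1,0,0,0,70],[0.05,0,0.1,0,0,0,70],[0.05,0,0.1,0,0,0,70],[0.05,0,0.1,0,0,0,70]]' |grep -E "pos|t_force|gap"
python3 -m handwheel '[[0,0,0,0,0,0,70],[0,0,0,0,0,0,70],[0,0,0,0,0,0,70]]' |grep -E "pos|t_force|gap"
```

```text
tool_pos: [0.5958, -0.105, 0.0354]
ft_force: [-8.6, 3.1, 13.2]
tool_pos: [0.5957, -0.1052, 0.033]
ft_force: [-0.7, -0.4, 0.3]
finger_gap: 0.0531
tool_pos: [0.5955, -0.1051, 0.033]
ft_force: [-1.6, -0.1, 0.8]
finger_gap: 0.0654
```

```bash

python3 -m handwheel '[[0,0,1,0,0,0,70],[0,0,3,0,0,0,70],[0,0,6,0,0,0,70],[0,0,10,0,0,0,70],[0,0,13,0,0,0,70]]' |grep -E "pos|t_force|gap"
python3 -m handwheel '[[-4,0,2,0,0,0,70],[-8,0,4,0,0,0,70],[-12,0,4,0,0,0,70],[-16,0,4,0,0,0,70],[-20,0,4,0,0,0,70]]' >/dev/null
python3 -m handwheel '[[-4,-4,0,0,0,0,70],[-4,-8,0,0,0,0,70],[-4,-12,0,0,0,0,70],[-4,-16,0,0,0,0,70],[-4,-20,0,0,0,0,70]]' >/dev/null
python3 -m handwheel '[[0,0,0,0,0,0,70],[0,0,0,0,0,0,70],[0,0,0,0,0,0,70]]' >/dev/null
python3 - <<'E'
from h import *
T=ctrl.snapshot("top")[:,:,::-1]; S=ctrl.snapshot("side")[:,:,::-1]
a=cv2.resize(T[100:200,210:450],(798,332),interpolation=cv2.INTER_CUBIC)
b=cv2.resize(S[130:320,260:440],(798,800),interpolation=cv2.INTER_CUBIC); b=cv2.resize(b,(260,261)); 
c=cv2.resize(S[200:320,330:430],(220,264),interpolation=cv2.INTER_CUBIC)
f=np.zeros((600,798,3),np.uint8); f[:332]=a; f[336:597,:260]=b; f[334:598,270:490]=c; f[334:598,500:798]=cv2.resize(T[115:170,345:407],(298,264),interpolation=cv2.INTER_CUBIC)
cv2.imwrite("pics/f1.png",f); print(proj("side",[.596-.0145,-.104-.0868,.055]),proj("top",[.596-.0145,-.104-.0868,.055]),proj("top",[.596+.0122,-.104+.073,.055]))
E
```

```text
tool_pos: [0.5961, -0.1051, 0.1665]
ft_force: [0.9, -0.6, 0.5]
finger_gap: 0.0668
[383.84706102 273.86061773] [416.30345061 151.5767398 ] [351.89887723 140.85628005]
```

View pics/f1.png

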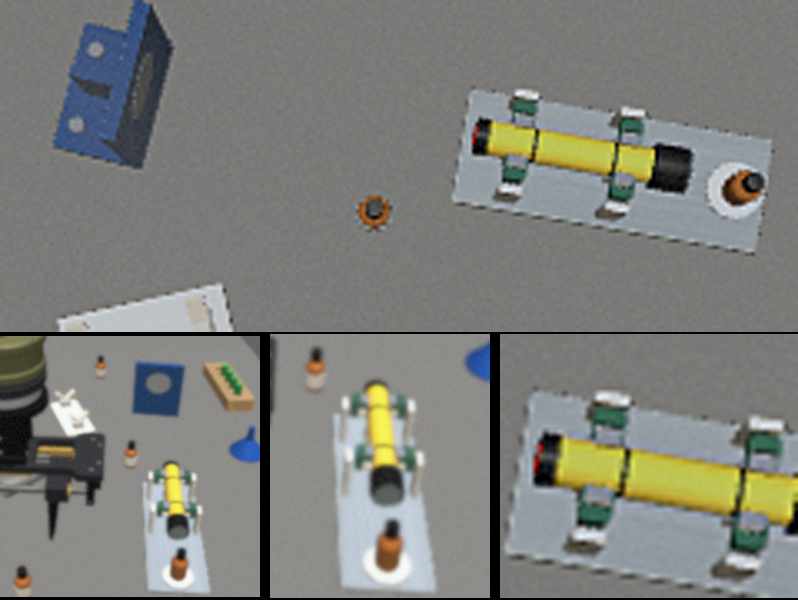

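The torch lies in both clips, lamp towards the sample bottle, button nearly flush and bottles upright. The lamp glass looks slightly high in the side view, so I'll measure that before handing in.

```bash
python3 - <<'E'
from h import *
S=ctrl.snapshot("side")[:,:,::-1].copy(); T=ctrl.snapshot("top")[:,:,::-1].copy()
hs=lambda I:cv2.cvtColor(I,cv2.COLOR_BGR2HSV)
ax=np.array([-.164,-.986,0]); m=np.array([.596,-.105,.055])
print("exp yellow top-line ends side", [proj("side",m+a*ax+[0,0,.013]).round(1) for a in(-.055,.06)],"top",[proj("top",m+a*ax+[0,0,.013]).round(1) for a in(-.072,.06)])
print("exp lamp front rim top/bot side",proj("side",m+.088*ax+[0,0,.017]).round(1),proj("side",m+.088*ax-[0,0,.017]).round(1),"head back top",proj("side",m+.06*ax+[0,0,.017]).round(1))
y=cv2.inRange(hs(S),(20,100,70),(35,255,255)); y[:205]=0
ys,xs=np.nonzero(y); print("yellow side rows",ys.min(),ys.max(), "cols at rows",[(r,xs[ys==r].min(),xs[ys==r].max()) for r in range(ys.min(),ys.max()+1,6)])
print("exp center per a",[proj("side",m+a*ax).round(1) for a in(-.05,-.02,0,.03,.06)])
cv2.imwrite("pics/f2.png",cv2.resize(S[205:305,350:415],(520,600)[::1] if 0 else (390,600),interpolation=cv2.INTER_NEAREST))
E
```

```text
exp yellow top-line ends side [array([379.2, 226.1]), array([383.5, 260.4])] top [array([353.6, 140.1]), array([406.6, 148.9])]
exp lamp front rim top/bot side [384.9 268.6] [383.1 279.6] head back top [383.7 259.1]Traceback (most recent call last):
  File "<stdin>", line 8, in <module>
    return umr_minimum(a, axis, None, out, keepdims, initial, where)
ValueError: zero-size array to reduction operation minimum which has no identity
```

```bash
python3 - <<'E'
from h import *
S=ctrl.snapshot("side")[:,:,::-1].copy()
f=cv2.resize(S[205:305,340:420],(480,600),interpolation=cv2.INTER_CUBIC)
ax=np.array([-.164,-.986,0]); m=np.array([.596,-.105,.055])
for a,dz in((-.055,.013),(.06,.013),(.088,.017),(.088,-.017),(.088,0)):
    u=(proj("side",m+a*ax+[0,0,dz])-[340,205]+.5)*6; cv2.drawMarker(f,tuple(int(v) for v in u),(255,0,255),cv2.MARKER_CROSS,10,1)
cv2.imwrite("pics/f3.png",f)
E
```

```text
(no output)
```

View pics/f3.png

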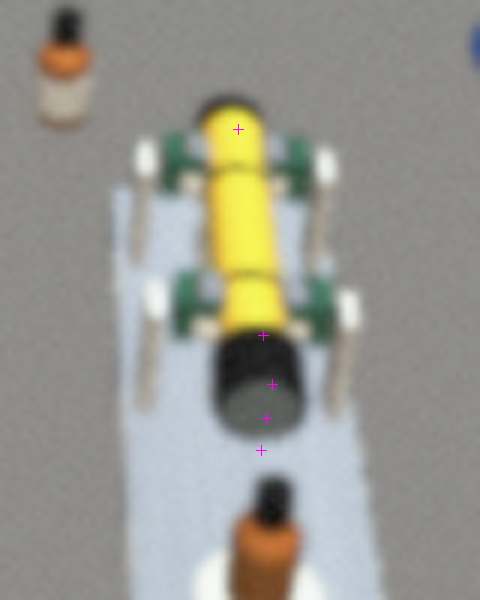

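The glass centre is at crop (262,408), within about 2 px of the seated prediction. Both clips hold the body evenly, and the force trace showed the snap followed by a hard seat.

```bash
python3 -c "
from bench import ctrl
print(ctrl.get_state()['time'],ctrl.job_done())"
```

```text
the job is handed in; nothing more can be done
16.2333 None
```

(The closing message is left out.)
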